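Swing the cover bolt of a pipe strainer open

TASK

Free the hinged cover of the blue pipe strainer for cleaning: back off the brass wing nut just far enough for its bolt to give way, without running the nut up hard against the pin at the bolt's end, then swing the eyebolt out of the slotted lug and down until it lies level or lower. Go by feel and do not force the bolt against the lug; leave everything else on the bench where it is.

Things in the scene. Friction and masses are not known exactly. Their poses are not given: they have to be found in the camera images.
- strainer: Blue cast pipe strainer on a square foot, fixed to the bench, drum 100 mm across, 128 mm to its top flange (124 mm across). Origin: centre of its foot on the bench, z up. The eyebolt stands on its -x side, the cover's hinge on its +x side; brass union nuts and copper stubs stick out 145 mm along +y and -y, up to 91 mm high.
- cover_hinge (a point): Middle of the hinge pin of the strainer's round blue cover, 78 mm from the strainer's axis, 137 mm up; axes as the strainer's. The cover, 124 mm across, reaches from it towards -x and lies on a rubber gasket that lifts its lug by about 3 mm as the nut is slackened; top 147 mm above the bench, low dark bar handle (78 mm along y, over the middle) 171 mm.
- lug: Slotted lug of the cover, 39 mm wide: two tines beside a slot 15 mm wide, open towards -x. Each tine's tip carries a lip 2.7 mm thick, 1.5 mm proud of the seat, that holds the nut's flange in. Origin: a fixed point on the upright bolt's axis, 150 mm up, axes as the strainer's; the nut's seat starts 0 to 3 mm above it (not shown by the reading). The lips lie 12.4 to 15.1 mm from the axis towards -x.
- eyebolt: Steel swing bolt, 12 mm thick. Origin: on its pivot pin, 80 mm from the strainer's axis towards -x, 80 mm up; z along the bolt, whose free end is 97 mm from the pivot; y is the pivot's axis. Upright at the start, it swings out of the lug towards its -x side and down to a stop 100 degrees from upright. The pivot is stiff (about 2 N of push at the nut) and it stays where it is left.
- wing_nut: Brass. Origin: a fixed point of the bolt's axis, 70 mm from the pivot; x along the wings, z along the bolt. The nut's underside (a 23 mm flange) starts 0 to 3 mm above it (not shown by the reading). Barrel 21 mm across; wings 5 mm thick, 57 mm from tip to tip, 10 to 30 mm above the underside. Right-hand thread, 6 mm a turn: anticlockwise from above it rises; stiff, 0.15 to 0.35 N m.
- end_pin: Thin dark cotter pin through the end of the eyebolt, 3.6 mm thick, 18 mm long along the bolt's y, that keeps the nut on; origin: its middle, 95 mm from the pivot. At the start 3.8 to 6.8 mm above the nut's barrel. The bolt gives way once the nut has risen clear of the lug's lips, 0.35 to 0.95 of a turn from where it stands (it differs each time and is felt), 1.1 to 1.6 mm short of the pin.
- organiser: Flat ribbed grey plastic organiser, 300 by 400 by 30 mm, fixed; origin: centre of its underside. A white turntable 136 mm across and 18 mm high stands on it under the jar.
- washer_jar: Clear jar of rubber washers with a blue twist cap, 76 mm across, 94 mm high, on the turntable; origin: centre of its underside. To be left alone.
- angle_valve: Chrome angle valve standing on its rose, 52 mm across, 70 mm high; origin: centre of its underside. To be left alone.
- flush_button: Round black plastic flush button, 60 mm across, 31 mm high; origin: centre of its underside. To be left alone.
- coupling: White polypropylene pipe coupling standing on end, 48 mm across, 58 mm high; origin: centre of its underside. To be left alone.
- pipe_wrench: Steel pipe wrench with a red handle lying on the organiser, 220 mm along y, 18 mm high; origin: under its middle. To be left alone.
- spare_gasket: Flat black rubber ring, 112 mm across, 5 mm high, lying on the bench; origin: centre of its underside. To be left alone.

How it is judged (in metres and radians):
At the end, for the whole second after the job is handed in: The eyebolt has been swung at least 80 degrees (1.4 rad) from upright and lies still, and nothing else on the bench has moved more than 15 mm (angle between eyebolt's own z axis and vertical above 1.4 rad and angular speed of eyebolt below 0.05 rad/s and distance of each of washer_jar, angle_valve, flush_button, coupling, pipe_wrench, spare_gasket from where it was at the start of the episode below 0.015 m); the robot touches nothing.
It fails at once if the nut is run up hard against the pin at the bolt's end (more than 15 N) (contact force between wing_nut and end_pin above 15 N).
It fails at once if the bolt or nut is forced against the lips or slot of the lug (more than 45 N) (contact force between eyebolt and lug above 45 N).
It fails at once if something else on the bench is shifted more than 15 mm (distance of any of washer_jar, angle_valve, flush_button, coupling, pipe_wrench, spare_gasket from where it was at the start of the episode above 0.015 m).
It also fails if it takes over 72 s, if anything falls off the work surface, if the arm or the gripper's body presses on something with over 40 N, if the wrist force passes 120 N, or if a joint passes its speed limit or range.

ROBOT

A 6-joint arm with a two-finger parallel gripper is mounted at the origin on the work surface. World frame = base frame: x ahead of the robot, y to its left, z up, the work surface at z = 0. Lengths are in mm, angles in rad, forces in N, time in s.
With the tool pointing down it reaches from about 300 to 775 mm from the base axis. Payload 14.6 kg.
Tool frame: the origin (TCP) lies on the centre line of the jaws, within the pads' length; the fingertips stand 19 mm ahead of it and the grasp point (between the pads) is the TCP (bot.tip_reach is the distance from the TCP to the fingertips, in mm); y points along the fingers, x is the direction in which the jaws open and shut, and the axes are right-handed (so a half turn about y gives the same grasp; the last joint's range is limited). The gripper opens to 85 mm and grips with 20 to 120 N. Pads are 22 mm wide; open, the fingers measure 114 mm over their backs; the gripper's body (76 mm by 85 mm) begins 54 mm behind the grasp point. The pads swing forward as they close: fully open they stand 13 mm farther back than shut.
Start: joints at [1.164, 0.3, 1.521, -0, 1.321, -0.067], TCP at [183.311, 518.543, 250.281] pointing down, gripper open.
Joint ranges: [-3.03, 3.03], [-0.79, 2.21], [0.23, 2.52], [-1.04, 4.18], [0, 3.07], [-2.55, 2.55]. Speed limits (rad/s): [2.22, 2.22, 2.57, 3.14, 3.14, 3.14].

INTERFACE

Orientations are given as a unit quaternion [w, x, y, z].
In Python, from rig import bot gives the robot as it stands. Calls block until the motion is done:
- bot.move_to(position, orientation): joint-space move of the TCP to a pose.
- bot.servo_line(position, attitude=None, speed=150, until_force=None): straight line of the TCP; attitude=None keeps the orientation; speed is the mean speed in mm/s. With until_force (N) it stops when the force on the tool has changed by that much, and returns True; else False.
- bot.move_joints(angles): joint-space move.
- bot.move_gripper(opening, grip_force=None): finger opening in mm; grip_force is the grip in N (None keeps the last); returns when the fingers have stopped.
- bot.dwell(seconds).
- bot.ik(position, orientation): joint angles nearest the present ones, or None.
- bot.read_state(): the state.
- bot.read_camera(name): name is "scene" or "top" or "wrist"; returns a dict with "image" (420x560x3 uint8, blue, green, red), "depth" (420x560 float32, mm along the optical axis (not along the pixel's ray), 0 where there is no reading), "fovy" (degrees; the focal length in pixels is half the picture's height over the tangent of half this angle, whatever the lens; pixels are square), "cx", "cy" (the principal point, pixels), "eye" and "attitude" of the camera in the world; the wrist camera has in their place "mount" (4x4, takes a point from camera to tool coordinates, whose origin is the TCP and whose axes are the tool frame's). Camera axes: x right, y down, z forward; pixel columns grow to the right and rows downward; lengths in mm; the calibration is good to about 2 mm. A picture is of the moment at which its call begins: read the wrist's pose just before it.
A pose or a line that the arm cannot do raises bot.MotionError and nothing moves.
- bot.finish_job(): hands the job in, once; it reports no verdict.
The state is a dict: "clock": time; "joint_positions": joint angles; "qvel": joint speeds; "effort": joint torques, N m; "ee_pos": TCP position; "tool_rot": TCP orientation; "ft_force": force on the tool from outside, world axes, zero at the start; "moment": the same for the moment, N m; "grip_width": finger opening in mm.
Only numpy, scipy, OpenCV 4.12 (cv2) and the standard library are available. Lean on these libraries where they do the work, as an engineer would, in place of code of your own. Each camera call takes 0.05 s, during which the arm holds its last target. There are 200 camera calls.

## Working session

There is one attempt and no reset: what is moved stays moved. The work goes in short steps, each a Python script; the robot and the scene stay as the last script left them, time stands still between calls to the robot, and variables do not carry over. Pictures are saved under pics/ and viewed, about 8 in all and at most 12, crops included, and the job is handed in when it is done.

```bash
ls; mkdir -p pics
python3 - <<'E'
from rig import bot
import cv2,numpy as np
ims=[]
for n in("scene","top"):
    c=bot.read_camera(n); np.savez(f"pics/{n}.npz",**{k:v for k,v in c.items()})
    print(n,{k:v for k,v in c.items() if k not in("image","depth")}); cv2.imwrite(f"pics/{n}0.png",c["image"])
print(bot.read_state())
E
```

```text
pics
scene {'fovy': 48.5030900274262, 'cx': 282.0462998239758, 'cy': 208.28338867998383, 'eye': array([ 940.24943012, -804.22724224, 1120.46933379]), 'attitude': array([-0.34264069,  0.9050649 ,  0.23406529, -0.09310387])}
top {'fovy': 42.00034210570623, 'cx': 280.9695937826917, 'cy': 220.18089174596219, 'eye': array([ 370.85714423,  -50.6072429 , 1926.1929136 ]), 'attitude': array([-0.03244525,  0.70976834, -0.70290817,  0.0331106 ])}
{'clock': 0.1, 'joint_positions': array([ 1.16439038e+00,  3.00406875e-01,  1.52157260e+00,  7.43582862e-06,
        1.32070251e+00, -6.66097338e-02]), 'qvel': array([ 1.36520442e-03, -1.86537059e-03,  1.40556047e-05,  6.85263306e-04,
       -1.29409231e-03, -6.82840794e-04]), 'effort': array([ 4.52202039e-05, -5.44380140e+01, -3.62367439e+01, -1.03266193e-04,
        3.07602226e-03,  6.78460168e-06]), 'ee_pos': array([183.23514898, 518.35652095, 249.76012004]), 'tool_rot': array([-0.57714348,  0.57754102,  0.40792955, -0.40858934]), 'ft_force': array([-0.3356237 ,  0.91055063, -0.38567588]), 'moment': array([ 0.01084505,  0.00187846, -0.00350584]), 'grip_width': 85.68317194257754}
```

View pics/scene0.png

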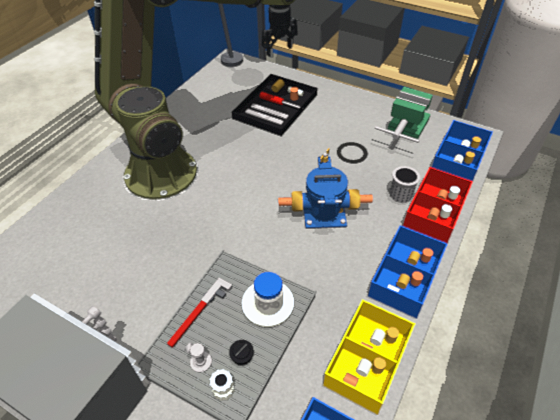

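View pics/top0.png

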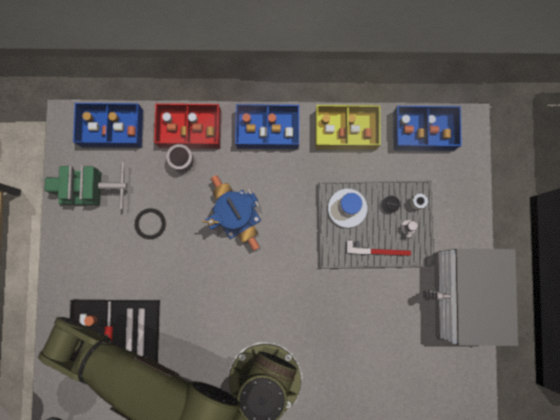

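The strainer is at about (235,211) in the top view. Its nut is on the left at about (212,221), on the +y side, and the stubs run along (215,180)–(255,247). In the scene view the nut is at (324,156). Next I'll get a rough pose and write the helpers.

```bash
cat > h.py <<'E'
import numpy as np,cv2
from scipy.spatial.transform import Rotation as R
def rot(q): return R.from_quat([q[1],q[2],q[3],q[0]])
def quat(r): x=r.as_quat(); return [x[3],x[0],x[1],x[2]]
def cam(c,st=None):
    if "eye" in c: return rot(c["attitude"]).as_matrix(),np.array(c["eye"])
    T=rot(st["tool_rot"]).as_matrix(); M=np.array(c["mount"])
    return T@M[:3,:3],T@M[:3,3]+st["ee_pos"]
def ray(c,uv,st=None):
    Rm,e=cam(c,st); f=210/np.tan(np.radians(c["fovy"])/2)
    uv=np.atleast_2d(uv).astype(float)
    d=np.c_[(uv[:,0]-c["cx"])/f,(uv[:,1]-c["cy"])/f,np.ones(len(uv))]
    return e,d@Rm.T
def onz(c,uv,z,st=None):
    e,d=ray(c,uv,st); return e+d*((z-e[2])/d[:,2])[:,None]
def cloud(c,st=None):
    v,u=np.mgrid[:420,:560]; e,d=ray(c,np.c_[u.ravel(),v.ravel()],st)
    return (e+d*c["depth"].reshape(-1,1)).reshape(420,560,3)
def down(a):  # fingers down, jaw axis x at yaw a
    x=np.array([np.cos(a),np.sin(a),0]); y=np.array([0,0,-1.]); 
    return quat(R.from_matrix(np.c_[x,y,np.cross(x,y)]))
E
python3 - <<'E'
from h import *
c={k:v[()] if v.ndim==0 else v for k,v in np.load("pics/top.npz").items()}
P=cloud(c); im=c["image"]; hsv=cv2.cvtColor(im,cv2.COLOR_BGR2HSV)
b=np.zeros((420,560),bool); b[165:260,195:275]=1
H,S,V=[hsv[...,i] for i in range(3)]
blue=b&(H>100)&(H<125)&(S>120); z=P[...,2]
top=blue&(z>135)&(z<160)
print("cover",top.sum(),P[top].mean(0))
m,s=cv2.minEnclosingCircle(np.argwhere(top)[:,::-1].astype(np.float32)); print(m,s,onz(c,m,147))
br=b&(H>5)&(H<28)&(S>90)
n,l,st,ce=cv2.connectedComponentsWithStats(br.astype(np.uint8))
for i in range(1,n):
    if st[i,4]>8: print(st[i],ce[i],P[l==i].mean(0),P[l==i][:,2].max())
cv2.imwrite("pics/a.png",cv2.resize(im[165:260,190:280],None,fx=6,fy=6,interpolation=2))
E
```

```text
cover 1032 [568.51015862 105.73789744 146.05706428]
(232.0, 211.5) 26.9119930267334 [[563.29420484 108.95002863 147.        ]]
[211 176  20  23 225] [219.26222222 186.63555556] [656.12712955 160.43747335  75.36176572] 97.97365522050336
[239 226  20  24 251] [249.44223108 237.32669323] [482.70051339  53.86965656  89.71951474] 1926.1929136018396
```

View pics/a.png

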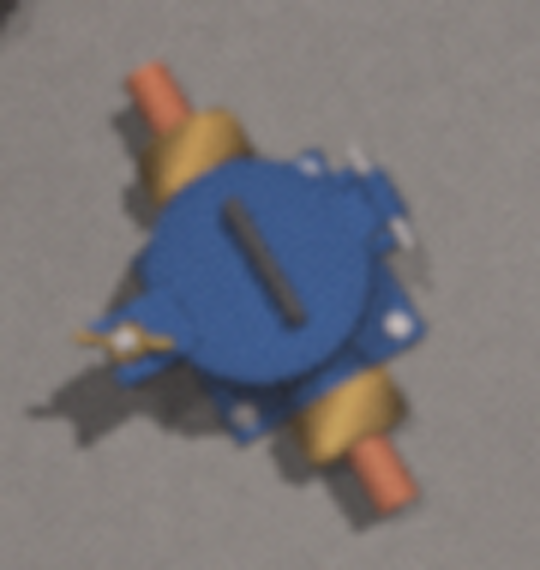

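The nut is near full-frame pixel (211,222), with its wings roughly along image x. I'll check reach and last-joint angles for different yaws, then go look from above with the wrist camera.

Run:
```python
from h import *
from rig import bot
c={k:v[()] if v.ndim==0 else v for k,v in np.load("pics/top.npz").items()}
N=onz(c,[210.8,221.7],172)[0]; print("nut",N)
for a in range(-180,181,30):
    for z in(176,320):
        q=bot.ik([N[0],N[1],z],down(np.radians(a))); print(a,z,None if q is None else np.round(q,2))
p=[N[0]-10,N[1],330]
a=np.radians(90); 
bot.move_to(p,down(a)); st=bot.read_state(); c=bot.read_camera("wrist")
print(c["mount"],c["fovy"],c["cx"],c["cy"],st["clock"],st["ee_pos"])
cv2.imwrite("pics/w1.png",c["image"])
import pickle; pickle.dump((c,st),open("w1.pkl","wb"))
```

```text
nut [526.9016263 174.3466515 172.       ]
-180 176 None
-180 320 None
-150 176 None
-150 320 None
-120 176 [ 0.25  0.38  1.59 -0.    1.17  2.35]
-120 320 [ 0.25  0.27  1.4  -0.    1.47  2.35]
-90 176 [ 0.25  0.38  1.59 -0.    1.17  1.82]
-90 320 [ 0.25  0.27  1.4  -0.    1.47  1.82]
-60 176 [0.25 0.38 1.59 0.   1.17 1.3 ]
-60 320 [0.25 0.27 1.4  0.   1.47 1.3 ]
-30 176 [ 0.25  0.38  1.59 -0.    1.17  0.78]
-30 320 [ 0.25  0.27  1.4  -0.    1.47  0.78]
0 176 [ 0.25  0.38  1.59 -0.    1.17  0.25]
0 320 [ 0.25  0.27  1.4  -0.    1.47  0.25]
30 176 [ 0.25  0.38  1.59 -0.    1.17 -0.27]
30 320 [ 0.25  0.27  1.4  -0.    1.47 -0.27]
60 176 [ 0.25  0.38  1.59  0.    1.17 -0.79]
60 320 [ 0.25  0.27  1.4   0.    1.47 -0.79]
90 176 [ 0.25  0.38  1.59 -0.    1.17 -1.32]
90 320 [ 0.25  0.27  1.4  -0.    1.47 -1.32]
120 176 [ 0.25  0.38  1.59 -0.    1.17 -1.84]
120 320 [ 0.25  0.27  1.4  -0.    1.47 -1.84]
150 176 [ 0.25  0.38  1.59 -0.    1.17 -2.36]
150 320 [ 0.25  0.27  1.4  -0.    1.47 -2.36]
180 176 None
180 320 None
[[ 9.99999906e-01  3.47950853e-04 -2.56813269e-04  5.29689526e-01]
 [ 3.46586846e-04 -2.89644469e-01  9.57134244e-01 -1.24475818e+02]
 [ 2.58651134e-04 -9.57134244e-01 -2.89644562e-01  7.34229461e+01]
 [ 0.00000000e+00  0.00000000e+00  0.00000000e+00  1.00000000e+00]] 61.029275697828595 278.5614805666286 211.83460170260818 1.8667 [516.64324307 174.99041411 329.81612629]
```

View pics/w1.png

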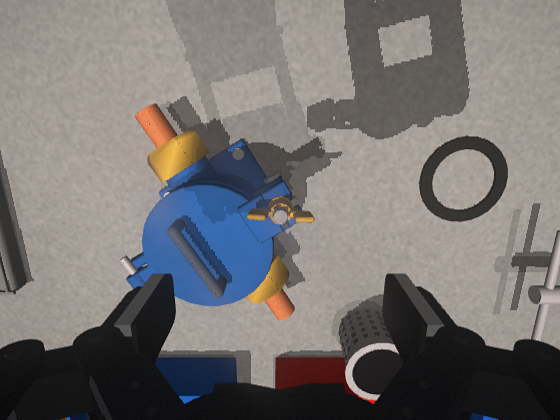

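The wrist view shows the bolt end at about (281,215), the wings from (249,216) to (313,218), and the lug at (275,210). The view is unobstructed. I'll compute positions from colour and depth.

```bash
cat > meas.py <<'E'
from h import *
def nut(c,st,win):
    P=cloud(c,st); hsv=cv2.cvtColor(c["image"],cv2.COLOR_BGR2HSV); H,S,V=[hsv[...,i] for i in range(3)]
    b=np.zeros((420,560),bool); b[win[0]:win[1],win[2]:win[3]]=1
    z=P[...,2]
    w=b&(H>10)&(H<30)&(S>110)&(z>155)
    uv=np.argwhere(w)[:,::-1].astype(np.float32)
    Q=onz(c,uv,182,st); m=Q.mean(0)
    hi=w&(z>176); Ph=P[hi]
    (cx,cy),(ww,hh),an=cv2.minAreaRect(Ph[:,:2].astype(np.float32))
    print("brass px",w.sum(),"hi",hi.sum(),"zmax",np.percentile(Ph[:,2],95),"rect",cx,cy,ww,hh,an)
    d=np.linalg.svd(Ph[:,:2]-Ph[:,:2].mean(0))[2][0] if len(Ph)<5000 else 0
    print("wing yaw",np.degrees(np.arctan2(d[1],d[0])))
    g=b&(S<70)&(z>172)&(V>90); print("bolt end",g.sum(),P[g].mean(0) if g.any() else 0, np.argwhere(g).mean(0)[::-1] if g.any() else 0)
    bl=(H>100)&(H<125)&(S>120)&(z>143)&(z<150)
    n,l,s,ce=cv2.connectedComponentsWithStats(bl.astype(np.uint8)); i=1+s[1:,4].argmax()
    Pc=P[l==i]; hull=cv2.convexHull(Pc[:,:2].astype(np.float32)); print("cover",Pc.mean(0))
    # circle through the cover: points away from the lug
    return P
E
python3 - <<'E'
import pickle
from meas import *
c,st=pickle.load(open("w1.pkl","rb"))
P=nut(c,st,(190,240,240,322))
# stub axis, by copper/brass components below
hsv=cv2.cvtColor(c["image"],cv2.COLOR_BGR2HSV);H,S=hsv[...,0],hsv[...,1]
m=(H<30)&(S>110)&(P[...,2]>45)&(P[...,2]<100)&(np.hypot(P[...,0]-568,P[...,1]-107)<155)
m[:100]=0;m[330:]=0
n,l,s,ce=cv2.connectedComponentsWithStats(m.astype(np.uint8))
for i in range(1,n):
    if s[i,4]>100: print(s[i],P[l==i].mean(0))
# handle
hd=(P[...,2]>160)&(hsv[...,2]<110)&(np.hypot(P[...,0]-568,P[...,1]-107)<60); Q=P[hd]; print("handle",hd.sum(),cv2.minAreaRect(Q[:,:2].astype(np.float32)))
cv2.imwrite("pics/b.png",cv2.resize(c["image"][180:250,230:330],None,fx=7,fy=7,interpolation=cv2.INTER_NEAREST))
E
```

```text
brass px 315 hi 178 zmax 184.63296904997128 rect 495.6494445800781 165.7967987060547 93.95524597167969 50.25356674194336 17.677837371826172
wing yaw 86.71014900179307
bolt end 202 [528.42723873 176.99653489 186.25178583] [281.2970297  216.97524752]
cover [568.4945365  107.03085477 147.56514837]
[ 135  104   74   78 2694] [483.06832825  60.77663484  76.96178913]
[ 246  255   49   65 1408] [655.62580898 170.44389431  75.69300256]
handle 6297 ((556.7090454101562, 105.7466812133789), (49.14944839477539, 97.73684692382812), 84.53628540039062)
```

View pics/b.png

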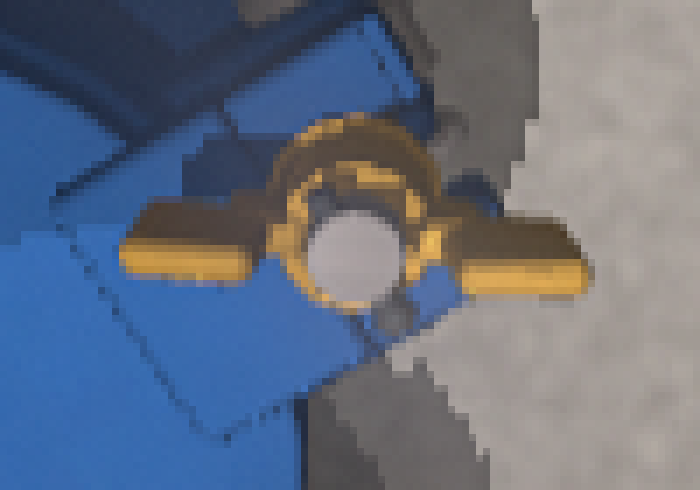

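In the crop, the bolt end centre is at full-frame (280.7,216.4). The tops of the wing tips are at (247.1,217.4) and (314.3,219.7), and the pin stubs lie along the strainer's y. I'll cast those rays.

Run:
```python
import pickle
from h import *
c,st=pickle.load(open("w1.pkl","rb"))
print("bolt",onz(c,[280.7,216.4],177,st))
for z in(180,183):
    t=onz(c,[[247.1,217.4],[314.3,219.7]],z,st); d=t[1]-t[0]; print(z,t.mean(0),np.linalg.norm(d),np.degrees(np.arctan2(d[1],d[0])))
P=cloud(c,st); print("wing z",P[217,250:266,2],P[219,298:312,2],"bolt z",P[214:219,281,2],"cover z",P[250,200],"bench z",P[150,400])
p=onz(c,[[275.7,209.3],[286,225]],175,st); d=p[1]-p[0]; print("pin yaw",np.degrees(np.arctan2(d[1],d[0])))
# cover circle
hsv=cv2.cvtColor(c["image"],cv2.COLOR_BGR2HSV);H,S=hsv[...,0],hsv[...,1]
m=((H>100)&(H<125)&(S>110)&(abs(P[...,2]-147)<5))
Q=P[m][:,:2]; Q=Q[np.hypot(*(Q-[568,107]).T)<110]
h=cv2.convexHull(Q.astype(np.float32))[:,0]; 
h=h[abs(np.hypot(*(h-np.median(Q,0)).T)-62)<6]
A=np.c_[2*h,np.ones(len(h))]; x=np.linalg.lstsq(A,(h**2).sum(1),rcond=None)[0]; print("cover centre",x[:2],np.sqrt(x[2]+x[0]**2+x[1]**2),len(h))
u=np.array([656.,166])-[483,58]; print("stub yaw",np.degrees(np.arctan2(u[1],u[0])))
for a in(-97,-94,-90): print(a,np.round(bot.ik([528,176,176],down(np.radians(a))),3)) if 0 else None
```

```text
bolt [[530.97430241 177.20384473 177.        ]]
180 [531.85023213 177.21568052 180.        ] 54.39680350521868 87.99783614134003
183 [530.88138163 177.19660695 183.        ] 53.801903158023265 87.99783614134006
wing z [183.19877099 183.64104136 183.48201128 183.70057231 182.20617057
 183.08612054 184.08615845 183.62407651 183.05854306 184.16953816
 183.3415817  184.66521056 183.15276619 184.3893496  184.28214579
 183.40631337] [184.53970696 184.22557293 182.81457208 183.34211162 183.9208415
 183.00253753 182.73837041 182.9957953  182.92381337 184.12512464
 183.75904291 183.55695324 181.55367035 183.13381248] bolt z [178.26583045 178.05190054 177.56228459 178.63267648 176.82013123] cover z [572.84154215 102.61170612 148.21143659] bench z [498.52576746 328.6238553    1.27594569]
pin yaw 32.141138492653155
cover centre [572.01544531 109.03380322] 61.221220461212006 31
stub yaw 31.975603699583612
```

Estimates: bolt axis (531,177), outward direction 122°, wings at yaw 88°, wing tops about 182 mm up. I'll grip the wing tips.

Run:
```python
from h import *
from rig import bot
B=[530.8,177.2]; a=np.radians(-92)
bot.move_to([*B,235],down(a))
s0=bot.read_state()
print(bot.servo_line([*B,175],speed=60,until_force=10))
bot.move_gripper(66,30); c=bot.read_camera("wrist"); cv2.imwrite("pics/w2.png",c["image"])
s1=bot.read_state()
bot.move_gripper(50,30)
bot.dwell(.3); s=bot.read_state()
for q in(s0,s1,s): print(q["clock"],q["ee_pos"],q["ft_force"],q["moment"],q["grip_width"],q["joint_positions"][5])
```

```text
False
4.5917 [530.82211033 177.21858561 235.06340956] [-0.05503557  0.22293452  0.46359256] [-0.01299954 -0.04849455  0.03642346] 85.3717601916033 1.8619953855109965
6.125 [530.812389   177.21150724 175.07168412] [-0.37179631  0.24155403 -0.00985643] [0.01482374 0.04738338 0.00089517] 66.31301000647929 1.862396213624857
6.7 [530.78555505 177.02395894 175.59595346] [-3.41336634 -2.44870809  6.00088584] [-0.504782    0.55670691 -0.00168681] 52.76266407183492 1.8624523327375462
```

View pics/w2.png

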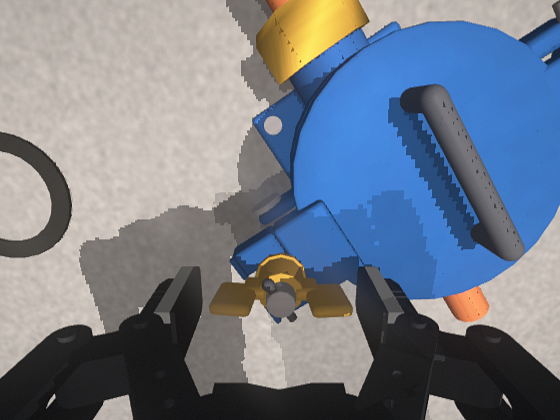

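The pads straddle the wing tips, level with the nut (wings 210–352 px). The grip stopped at 52.8 mm with small side loads. Next I'll turn a little and feel the moment.

```bash
cat > turn.py <<'E'
from h import *
from rig import bot
import json
B=np.array([530.8,177.2]); OUT=np.array([np.cos(np.radians(122)),np.sin(np.radians(122)),0])
def show(t=""):
    s=bot.read_state(); q=rot(s["tool_rot"]).as_matrix()[:,0]
    print(t,round(s["clock"],2),np.round(s["ee_pos"],2),"F",np.round(s["ft_force"],1),"M",np.round(s["moment"],3),"w",round(s["grip_width"],2),"yaw",round(np.degrees(np.arctan2(q[1],q[0])),1)); return s
def turn(a0,a1,z,b=B,rate=40):   # degrees; follows the thread, returns new z
    dz=(a1-a0)/360*6; t=abs(a1-a0)/rate
    r=bot.servo_line([*b,z+dz],down(np.radians(a1)),speed=abs(dz)/t,until_force=30)
    show(f"turn {a1} stop={r}"); return z+dz
E
python3 - <<'E'
from turn import *
show()
z=175
for a in(-92,-77,-62): z=turn(a,a+15,z)
c=bot.read_camera("wrist"); cv2.imwrite("pics/w3.png",c["image"][180:420,140:420])
E
```

```text
6.7 [530.79 177.02 175.6 ] F [-3.4 -2.4  6. ] M [-0.505  0.557 -0.002] w 52.76 yaw -92.0
turn -77 stop=False 7.11 [530.79 176.98 175.77] F [-4.1 -2.5  5.9] M [-0.561  0.463  0.164] w 53.01 yaw -77.0
turn -62 stop=False 7.52 [530.8  177.06 175.9 ] F [-3.  -3.   5.8] M [-0.478  0.478  0.185] w 52.54 yaw -62.2
turn -47 stop=False 7.92 [530.78 177.13 176.07] F [-3.1 -2.6  5.9] M [-0.377  0.441  0.201] w 52.92 yaw -47.3
```

View pics/w3.png

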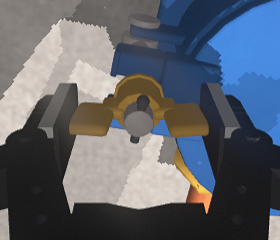

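The wings are turning with the jaws at about 0.2 N m. I'll continue to 0.33 turn, then run small outward push tests between short turns.

```bash
cat >> turn.py <<'E'
def probe(z,b=B,d=4.,F=10):
    p0=np.array([*b,z]); s0=bot.read_state()
    r=bot.servo_line(p0+d*OUT,speed=8,until_force=F)
    s=bot.read_state(); mv=(s["ee_pos"]-s0["ee_pos"])@OUT; f=(s["ft_force"]-s0["ft_force"])@OUT
    print(f"  probe stop={r} moved {mv:.2f} dF {f:.1f}"); 
    if r: bot.servo_line(p0,speed=20)
    return not r
def search(a,z,amax,step=25):
    while a<amax-.1:
        n=min(a+step,amax); z=turn(a,n,z); a=n
        if probe(z): print("FREE",a,z); return
    print("END",a,z)
E
python3 - <<'E'
from turn import *
z=turn(-47,-10,175.75); z=turn(-10,27,z)
print(z,probe(z));
E
```

```text
turn -10 stop=False 8.77 [530.68 177.23 176.5 ] F [-6.2 -2.3  4.6] M [-0.253  0.732 -0.034] w 53.02 yaw -10.3
turn 27 stop=False 9.56 [530.51 177.13 177.01] F [-5.7 -2.5  5.8] M [-0.343  0.966 -0.033] w 52.88 yaw 26.7
  probe stop=False moved 3.71 dF -1.8
176.98333333333335 True
```

The bolt moved 3.7 mm freely, but the turning moment had vanished. I'll look before believing it.

Run:
```python
from turn import *
s=show(); c=bot.read_camera("wrist"); cv2.imwrite("pics/w4.png",cv2.resize(c["image"][180:420,140:420],None,fx=2,fy=2))
import pickle; pickle.dump((c,s),open("w4.pkl","wb"))
```

```text
10.21 [528.61 180.32 176.99] F [-4.1 -3.7  5.3] M [-0.606  0.617  0.03 ] w 52.54 yaw 26.7
```

View pics/w4.png

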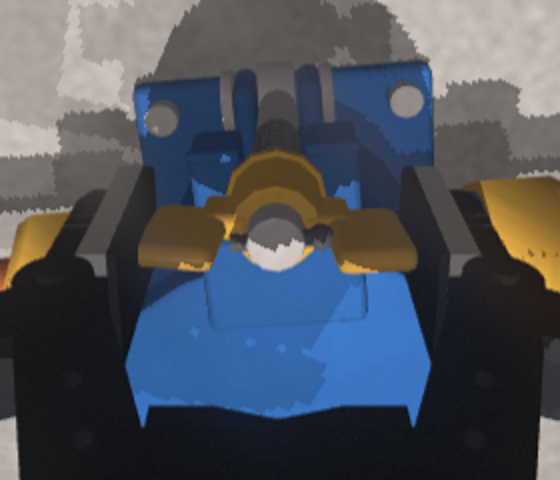

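The wings are still square in the jaws, with the bolt end at about full-frame (277,301). I'll cast that ray to see whether the bolt itself moved, then push a few mm further with a force guard.

Run:
```python
from turn import *
import pickle
c,s=pickle.load(open("w4.pkl","rb"))
p=onz(c,[277.5,301.5],177,s)[0]; print(p,(p[:2]-B)@OUT[:2])
p0=s["ee_pos"].copy(); p0[2]=176.98
st=bot.read_state()
r=bot.servo_line(p0+5*OUT,speed=8,until_force=10); s=show(r); print((s["ee_pos"][:2]-B)@OUT[:2],(s["ft_force"]-st["ft_force"])@OUT)
c=bot.read_camera("wrist"); cv2.imwrite("pics/w5.png",cv2.resize(c["image"][180:420,140:420],None,fx=2,fy=2))
```

```text
[529.09493023 179.91842279 177.        ] 3.208902589193228
False 11.01 [526.07 184.48 177.23] F [-4.9 -2.   5.9] M [-0.456  0.399 -0.008] w 52.56 yaw 26.8
8.684152941705555 2.4413150653254427
```

View pics/w5.png

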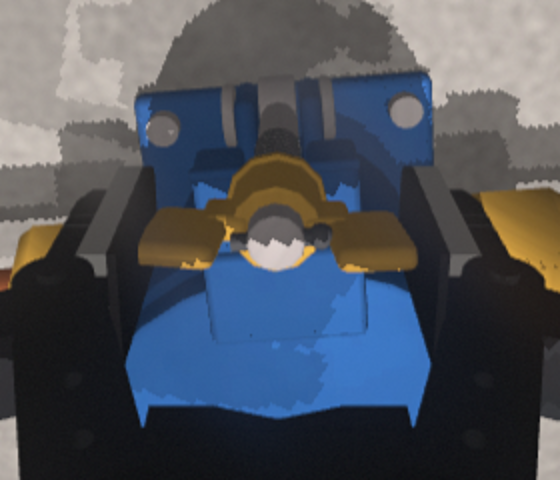

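The bolt came 8.7 mm out with the nut, and the force stayed near 2.4 N, so it is free. Next is the arc about the pivot, after checking how far the tool can tilt with it.

```bash
cat >> turn.py <<'E'
AX=np.cross([0,0,1],OUT); PIV=np.array([*B,80.]); L=97.
def arc(th,off=5):
    t=np.radians(th); p=PIV+L*(np.sin(t)*OUT+np.cos(t)*np.array([0,0,1]))
    return p,quat(R.from_rotvec(np.radians(th-off)*AX)*rot(down(np.radians(27))))
E
python3 - <<'E'
from turn import *
for th in range(10,101,10):
    p,q=arc(th); j=bot.ik(p,q); print(th,np.round(p),None if j is None else np.round(j,2))
E
```

```text
10 [522. 191. 176.] [ 0.32  0.38  1.6  -0.09  1.14 -0.11]
20 [513. 205. 171.] [ 0.42  0.38  1.63 -0.29  1.11  0.07]
30 [505. 218. 164.] [ 0.51  0.4   1.65 -0.49  1.12  0.27]
40 [498. 230. 154.] [ 0.6   0.45  1.66 -0.67  1.16  0.45]
50 [491. 240. 142.] [ 0.68  0.51  1.66 -0.84  1.23  0.61]
60 [486. 248. 128.] [ 0.74  0.6   1.66 -0.98  1.32  0.75]
70 [482. 254. 113.] None
80 [480. 258.  97.] None
90 [479. 259.  80.] None
100 [480. 258.  63.] None
```

Run:
```python
from turn import *
ok=True
for th in (12,20,28,36,44,52,60):
    p,q=arc(th); r=bot.servo_line(p,q,speed=40,until_force=15); s=show(f"{th} stop={r}")
    if r: ok=False;break
if ok:
    for th in (68,76,84,92):
        p,_=arc(th)
        try: r=bot.servo_line(p,None,speed=40,until_force=15)
        except bot.MotionError as e: print(e);break
        show(f"{th} stop={r}")
        if r: break
c=bot.read_camera("scene"); cv2.imwrite("pics/s6.png",cv2.resize(c["image"][110:250,250:410],None,fx=4,fy=4,interpolation=2))
```

```text
12 stop=False 11.5 [519.81 194.87 175.36] F [-6.6  1.4  9.1] M [-1.000e-03  1.056e+00 -1.140e-01] w 52.82 yaw 26.8
20 stop=False 11.99 [513.06 205.62 171.06] F [-3.8 -0.5  3.5] M [ 0.024  0.481 -0.22 ] w 52.51 yaw 27.1
28 stop=False 12.48 [506.72 215.81 165.65] F [-5.1  1.3  3.8] M [ 0.138  0.474 -0.24 ] w 52.58 yaw 27.4
36 stop=False 12.97 [500.74 225.48 158.51] F [-3.2  1.   2.1] M [ 0.246  0.381 -0.173] w 52.54 yaw 27.7
44 stop=False 13.47 [495.24 234.26 149.8 ] F [-2.6  2.4  1.7] M [ 0.459  0.329 -0.042] w 52.23 yaw 28.1
52 stop=False 13.96 [490.44 241.97 139.79] F [-1.9  2.5  0.1] M [0.488 0.25  0.004] w 52.52 yaw 28.6
60 stop=False 14.45 [486.4  248.42 128.49] F [-1.5  2.3  0.3] M [0.617 0.226 0.143] w 52.56 yaw 29.1
68 stop=False 14.94 [483.16 253.54 116.04] F [ 1.4  2.6 -0.4] M [ 0.642 -0.034  0.57 ] w 52.77 yaw 29.1
76 stop=False 15.43 [480.86 257.03 103.07] F [ 2.8  1.8 -1.4] M [ 0.656 -0.059  0.578] w 52.63 yaw 29.1
84 stop=False 15.93 [479.64 259.02  89.57] F [ 2.9  3.3 -0.9] M [ 0.613 -0.089  0.639] w 52.96 yaw 29.1
92 stop=False 16.42 [479.38 259.36  75.87] F [ 2.8  3.3 -2.1] M [ 0.648 -0.072  0.717] w 52.73 yaw 29.1
```

View pics/s6.png

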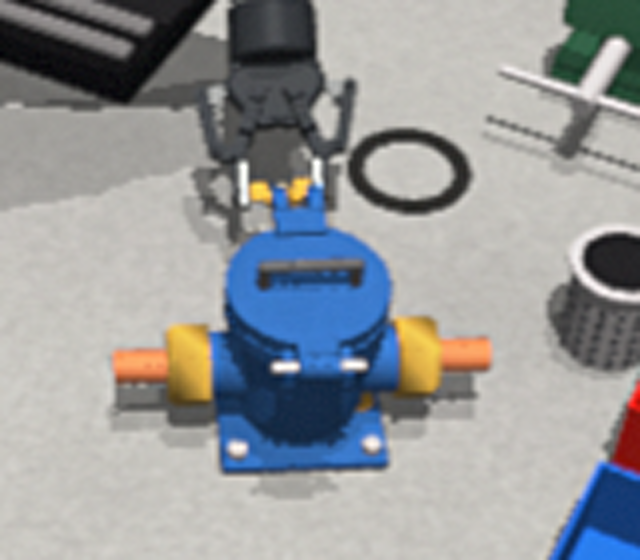

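The nut is still between the pads with the bolt at about 92°. I'll go a touch lower, let go, back out along the tool axis, and look.

Run:
```python
from turn import *
r=bot.servo_line(arc(96)[0],None,speed=25,until_force=8); show(r)
bot.move_gripper(72); bot.dwell(.2)
s=show("open"); y=rot(s["tool_rot"]).as_matrix()[:,1]
bot.servo_line(s["ee_pos"]-120*y,speed=80); s=show("back")
c=bot.read_camera("wrist"); cv2.imwrite("pics/w7.png",c["image"])
t=bot.read_camera("top"); cv2.imwrite("pics/top1.png",t["image"]); np.savez("pics/top1.npz",**t)
o=np.load("pics/top.npz")["image"]; d=cv2.absdiff(t["image"],o).max(2)
print("organiser region change px",(d[175:275,315:440]>40).sum(),"gasket",(d[205:242,132:168]>40).sum())
P=cloud(c,s); hsv=cv2.cvtColor(c["image"],cv2.COLOR_BGR2HSV)
m=(hsv[...,0]>10)&(hsv[...,0]<30)&(hsv[...,1]>110)&(np.linalg.norm(P-arc(96)[0],axis=2)<45)
q=P[m].mean(0); print("brass",m.sum(),q,"angle",90-np.degrees(np.arctan2(q[2]-80,(q-PIV)@OUT)))
```

```text
False 16.88 [479.63 258.97  69.44] F [ 2.8  3.6 -1.5] M [ 0.725 -0.089  0.667] w 52.65 yaw 29.1
open 17.41 [479.64 258.95  69.86] F [-0.3 -0.   0.1] M [ 0.311  0.224 -0.   ] w 72.18 yaw 29.1
back 19.06 [427.66 342.02 138.45] F [ 0.1 -0.1 -0.4] M [0.327 0.248 0.033] w 71.87 yaw 29.1
organiser region change px 0 gasket 17
brass 1041 [482.58845368 255.61929268  76.44170768] angle 92.21369066599917
```

View pics/w7.png

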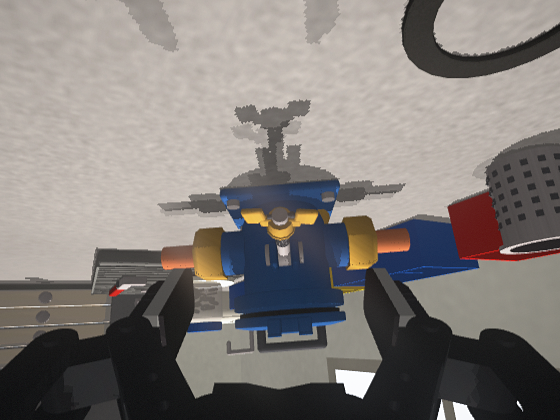

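The bolt lies about level: the nut is at (282,225), pointing at the camera and out of the lug, and the gripper is clear. Handing in.

```bash
python3 -c "
from rig import bot
bot.finish_job(); print(bot.read_state()['clock'])"
```

```text
the job is handed in; nothing more can be done
the job is handed in; nothing more can be done
```

The strainer cover is free: I backed the wing nut off and swung the eyebolt out of the lug and down to just past level. I handed the job in at about 19 s; it reports no verdict.

- **Nut:** I gripped it by the wing tips and turned it about 0.33 turn anticlockwise, following the thread. The turning moment was about 0.2 N m at first and fell to almost nothing. This is slightly under the stated minimum of 0.35 turn, so I checked before trusting it. A gentle outward push moved 3.7 mm with under 2 N of added force. A camera check showed the bolt itself had moved about 3.2 mm.
- **Swing:** I followed the arc to about 96° by the tool's path. The force on the tool stayed at about 11 N or less throughout, and no force stop tripped.
- **Last checks:** after letting go, the brass of the nut measured about 92° from upright in the wrist camera, 4° less than the tool's path. Either figure clears the 80° needed. The tool force was near zero, with the gripper backed 120 mm away.
- **Other items:** nothing changed in the organiser area of the top view. Near the spare gasket 17 pixels changed. That may be the arm's shadow, and the ring looks undisturbed in the wrist picture, but I did not measure its position.
- **Not measured:** the contact forces at the pin and at the lug. I relied on the small nut travel and the wrist forces for those.

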